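Change the column in the leak-test jig and hold it clamped at the fourth click

TASK

The short steel column lying in the leak-test jig has failed: drop it into the wire basket, then lay the other column from the bench in the jig's two V-rests in its place. Then swing the jig's lever from its rest position towards the column exactly four clicks, never into a fifth, to clamp the column between the seals. The lever has no latch and springs back, so finish with your hand still on it, holding it at the fourth click; leave the bottles and the tin alone.

Things in the scene. Friction and masses are not known exactly. Their poses are not given: they have to be found in the camera images.
- jig: Leak-test jig bolted to the bench. Base plate 12 mm thick, x -140 to +78, y -46 to +46. On it along x: grey end block with gauge (x -138 to -116, up to 119 mm high), two V-rests, grey housing (x 12 to 72, 80 mm high) with an index wheel 95 mm across, 90 mm high, and the lever. Origin on the bench, z up; -x end towards the robot. Tie rods at y = -34 and 34, tops 24 mm high.
- nest (a point): Where the middle of a laid column's tube belongs: x -60, y 0, 58 mm above the bench in the jig's frame, x along the column. V-rests (45 degree flanks, 6 mm thick, 53 mm wide, tops 68 mm high) stand 23 mm either side along x, 40 mm clear between them for fingers. The column has 3 mm room to the fixed seal, 7 mm to the moving one; lay it within 3 mm along x.
- failed_column: Failed column, lying in the jig's V-rests at the start. Steel tube 16 mm across, 64 mm long between two steel hexagons 22 mm across flats and 16 mm long; 96 mm long in all, along its x; 0.11 kg. Origin 11 mm under the middle of the tube's axis.
- new_column: New column, same shape and size (0.08 to 0.15 kg), lying on the bench to the left of the jig on flats of its hexagons, tube axis (its x) 11 mm above the bench. Origin on the bench below its middle.
- failed_column_mid (a point): Middle of the failed column, on the axis of its tube (x along the tube).
- new_column_mid (a point): Middle of the new column, on the axis of its tube (x along the tube).
- reject_basket: Open wire basket of bright steel, 150 mm (its x) by 125 mm (its y), 60 mm high, loose on the bench at the left, 0.6 kg. Origin under the middle of its floor, which is 5 mm thick; walls about 6 mm thick.
- handle_grip (a point): On the axis of the lever's black upright handle at the height to hold it, 130 mm above the bench. Round grip 19 mm across, from 104 to 149 mm above the bench, 115 mm from the pivot; under it the steel lever arm, 16 mm wide, from 94 to 104 mm. It points to the left (+y) of the jig at rest; the grip turns freely on its post.
- handle: The lever's black upright handle; origin at its foot, 104 mm above the bench, z up.
- lever_pivot (a point): On the lever's upright pivot axis, 130 mm above the bench, x = 42, y = 0 in the jig's frame. The lever swings level; its hub is 112 mm high. It needs 2 to 12 N at the handle: the push sinks as the plunger drops into a notch, then jumps up some 6 N within 2 mm to leave it. No latch: let go, it springs back to rest. It moves a sprung seal (0.8 N per mm) 18 mm per rad towards the column.
- lever (a joint): Lever angle, rad: 0 at rest on its stop (80 degrees from the jig's +x towards its +y), growing as the handle swings towards the column, anticlockwise from above. A plunger drops into a notch every 0.209 rad (24 mm at the handle): one click each. Fourth notch at 0.838, ridges at 0.733 and 0.942, end stop 1.257. The column is clamped from 0.56 on.
- fixed_seal: Black rubber disc, 19 mm across, 3 mm thick, on the jig's end block, facing the column (its x); origin on the clamping axis, 3 mm behind its face.
- bottle_amber: Amber glass bottle with a cap, 56 mm across, 105 mm high, origin under its middle; bystander.
- bottle_clear: Clear glass bottle with a cap, 56 mm across, 108 mm high, origin under its middle; bystander.
- ferrule_tin: White round tin, 54 mm across, 26 mm high, origin under its middle; bystander.
There are look-alikes about, which are no part of the job. What is shaped like the failed_column but pink is not meant.

How it is judged:
By the outcome, as a careful person would: the job done as asked, in the order asked, and still so for the second after the job is handed in, while the arm keeps its last pose, push and grip.
It also fails if it takes over 72 s, if anything falls off the work surface, if the arm or the gripper's body presses on something with over 40 N, if the wrist force passes 120 N, or if a joint passes its speed limit or range.

ROBOT

A 7-joint arm with a two-finger parallel gripper is mounted at the origin on the work surface; the furniture and walls round the work are solid. World frame = base frame: x ahead of the robot, y to its left, z up, the work surface at z = 0. Lengths are in m, angles in degrees, forces in N, time in s.
With the tool pointing down it reaches from about 0.425 to 0.875 m from the base axis. Payload 4.7 kg.
Tool frame: the origin (TCP) lies between the finger pads; the fingertips stand env.finger_overhang ahead of it and the grasp point (between the pads) lies 5 mm behind it (env.finger_overhang is the distance from the TCP to the fingertips, in m); z points along the fingers, y is the line along which they close (so a half turn about z gives the same grasp; the last joint's range is limited). The gripper opens to 87 mm and grips with 3 to 60 N. Pads are 19 mm wide; open, the fingers measure 117 mm over their backs; the gripper's body (75 mm by 190 mm) begins 51 mm behind the grasp point.
Start: joints at [64.807, 18.392, -4.016, 83.108, 1.295, 78.541, -3.26], TCP at [0.285, -0.584, 0.237] pointing down, gripper open.
Joint ranges: [-163.93, 163.93], [-17.29, 119.83], [-79.2, 71.16], [3.27, 140.29], [-89.18, 269.18], [5.43, 117.66], [-154.24, 154.24]. Speed limits (degrees/s): [147.25, 147.25, 180, 180, 180, 180, 180].

INTERFACE

Orientations are given as [roll, pitch, yaw] about the fixed x, y, z axes, in that order (R = Rz(yaw) Ry(pitch) Rx(roll)).
In Python, from cell import telemetry, eyes, env, models gives the robot as it stands. The module is installed in compiled form; this text tells all that it offers.
- The arm moves only by the tool drive_tool, never from a script. Its arguments are lists of equal length, an entry for each row: "angular": the turn, a rotation vector about the tool's x, y, z in rad, a list of three; "delta_pos": the shift along the tool's x, y, z in cm, a list of three; "gripper": the finger opening in cm, from 0 to 8.7. A call has 1 to 20 rows; each row shifts and turns the commanded pose from where the row before left it, along the tool's axes as they then stand; what a row does not reach is not made up. A row lasts 1/10 s, in which the tool goes at most 50 mm and 8.59 degrees, less where a joint would pass 70% of its speed; a pose out of reach is approached as far as the arm can. A call with a gripper value outside its range is refused whole. The fingers move at their own pace and stop on an object; "squeeze" is the grip in N (left out, the last holds). Time passes only in rows, so rows that do not move let the fingers close. It gives the time, the measured TCP pose, the force, the opening and the grip force at its end, in the units of the state.
- telemetry.get_obs(): the state, without advancing time (a new reading comes with each control period).
- eyes.read_camera(name): name is "scene" or "top" or "wrist"; returns a dict with "pixels" (420x560x3 uint8, red, green, blue), "mtx" (3x3 intrinsics, pixels), "D" ([k1, k2, p1, p2, k3] as OpenCV has them; the pictures are not rectified), "origin" and "orientation" of the camera in the world. Camera axes: x right, y down, z forward; pixel columns grow to the right and rows downward; lengths in m; the calibration is good to about 2 mm. A picture is of the moment at which its call begins. There is no depth.
- env.sign_off(): hands the job in; it is judged then, once.
Trained networks look in a picture, given as the dict that the camera call returned (one of the last four; its "shot" number tells which), for a name from the list of things; names that differ only in an ending like _2 or _b are one class to them, and where a whole thing is asked for, a point or a joint stands for the part that bears it (a point fixed in the world has none). Each returns a list of dicts, best first, with "p" (0 to 1); they miss things now and then, are a little off and sometimes report something else, mostly with a low value. They report only what shows in the picture. A call takes as long as a camera call. They do not tell look-alikes from the thing itself.
- models.search_frame(picture, target): "centre" ([column, row] in pixels, amid what is visible of it).
- models.cut_out(picture, target): "pixels" (420x560 bool, what is visible of it) and "centre" ([column, row] in pixels, amid what is visible of it).
The state is a dict: "time_s": time; "qpos": joint angles; "joint_velocities": joint speeds; "effort": joint torques, N m; "tool_pos": TCP position; "tool_rot": TCP orientation; "force": force on the tool from outside, world axes, zero at the start; "wrist_torque": the same for the moment, N m; "grip_width": finger opening in m; "grasp_force": force on a finger pad.
Only numpy, scipy, OpenCV 4.12 (cv2) and the standard library are available. Lean on these libraries where they do the work, as an engineer would, in place of code of your own. Each camera call takes 0.05 s, during which the arm holds its last target. There are 200 camera calls.

## Working session

There is one attempt and no reset: what is moved stays moved. The work goes in short steps, Python scripts to look and compute and a tool call to move; the robot and the scene stay as the last step left them, time stands still between calls to the robot, and variables do not carry over. Pictures are saved under pics/ and viewed, at most 10 in all, crops included, and the job is handed in when it is done.

Besides the shell and the picture viewer there is one more tool, called after "Emit:" by a JSON object that holds its "method" and its "body". drive_tool: Moves the arm, as the interface text tells. Its arguments: {"type":"object","properties":{"angular":{"type":"array","items":{"type":"array","items":{"type":"number"}}},"delta_pos":{"type":"array","items":{"type":"array","items":{"type":"number"}}},"gripper":{"type":"array","items":{"type":"number"}},"squeeze":{"type":"number"}},"required":["angular","delta_pos","gripper"]}

```bash
mkdir -p pics; cat > h.py <<'E'
import numpy as np, cv2
from scipy.spatial.transform import Rotation as R
from cell import telemetry, eyes, env, models
def Rm(o):
    o=np.array(o,float)
    if o.shape==(3,3): return o
    return R.from_euler('xyz',o,degrees=True).as_matrix()
def ray(p,uv):
    q=cv2.undistortPoints(np.array([[uv]],float),np.array(p['mtx']),np.array(p['D']))[0,0]
    d=Rm(p['orientation'])@np.array([q[0],q[1],1]); return np.array(p['origin']),d/np.linalg.norm(d)
def atz(p,uv,z):
    o,d=ray(p,uv); return o+d*(z-o[2])/d[2]
def tri(obs):
    A=np.zeros((3,3));b=np.zeros(3);L=[]
    for p,uv in obs:
        o,d=ray(p,uv);M=np.eye(3)-np.outer(d,d);A+=M;b+=M@o;L.append((o,d))
    x=np.linalg.solve(A,b)
    return x,[np.linalg.norm((np.eye(3)-np.outer(d,d))@(x-o)) for o,d in L]
def proj(p,X):
    Rw=Rm(p['orientation']).T; rv=cv2.Rodrigues(Rw)[0]; t=-Rw@np.array(p['origin'])
    return cv2.projectPoints(np.array(X,float).reshape(-1,3),rv,t,np.array(p['mtx']),np.array(p['D']))[0][:,0]
def save(p,n): cv2.imwrite('pics/'+n,np.ascontiguousarray(p['pixels'][:,:,::-1]))
np.set_printoptions(precision=4,suppress=True)
E
python3 - <<'E'
from h import *
print(telemetry.get_obs(), env.finger_overhang)
P={n:eyes.read_camera(n) for n in('scene','top','wrist')}
for n,p in P.items():
    print(n,p['origin'],p['orientation'],p['mtx'])
ims=[]
for n in('scene','top'):
    p=P[n];save(p,n+'0.png')
    for t in('failed_column_mid','new_column_mid','reject_basket','handle_grip','lever_pivot','fixed_seal','nest','jig','bottle_amber','bottle_clear','ferrule_tin'):
        try: print(n,t,[(np.round(r['centre'],1).tolist(),round(r['p'],2)) for r in models.search_frame(p,t)[:4]])
        except Exception as e: print(n,t,e)
E
```

```text
{'time_s': 0.0, 'qpos': array([64.8086, 18.4363, -4.0174, 83.1753,  1.293 , 78.5406, -3.2612]), 'joint_velocities': array([ 0.0192, -0.0096, -0.0713,  0.0156, -0.0325, -0.0878, -0.107 ]), 'effort': array([ -0.0006, -49.1293,  -0.4044, -31.253 ,  -0.0639,   0.0438,
         0.0002]), 'tool_pos': array([ 0.2847, -0.5838,  0.2355]), 'tool_rot': array([-179.8929,    0.0032,   26.0014]), 'force': array([-0.0704, -0.5292,  0.5279]), 'wrist_torque': array([ 0.0363,  0.008 , -0.0032]), 'grasp_force': 0.0, 'grip_width': 0.08706697387012079} 0.014
scene [ 0.7419 -0.568   0.7999] [-129.7385    1.0972   19.6345] [[396.2582   0.     277.5843]
 [  0.     396.2582 213.1373]
 [  0.       0.       1.    ]]
top [0.1709 0.2172 1.5096] [-169.036     0.0812  -88.4726] [[450.9489   0.     273.109 ]
 [  0.     450.9489 213.4288]
 [  0.       0.       1.    ]]
wrist [ 0.3619 -0.548   0.3845] [162.2095   0.0684 -64.0175] [[373.9975   0.     284.4236]
 [  0.     373.9975 201.6366]
 [  0.       0.       1.    ]]
scene failed_column_mid [([260.5, 253.9], 0.78), ([136.8, 335.0], 0.51)]
scene new_column_mid [([28
[... 215 characters left out ...]
 217.8], 0.16)]
scene jig [([291.9, 258.1], 0.63)]
scene bottle_amber [([333.7, 158.0], 0.95)]
scene bottle_clear [([310.9, 163.2], 0.58)]
scene ferrule_tin [([279.4, 189.7], 0.55)]
top failed_column_mid [([312.6, 219.4], 0.48), ([403.4, 275.5], 0.43), ([309.1, 203.3], 0.25)]
top new_column_mid [([244.3, 228.0], 0.58)]
top reject_basket [([192.0, 192.7], 0.73)]
top handle_grip [([273.3, 179.2], 0.4)]
top lever_pivot [([308.5, 204.0], 0.75)]
top fixed_seal []
top nest [([308.3, 202.2], 0.76)]
top jig [([308.6, 204.7], 0.63)]
top bottle_amber [([154.3, 194.6], 0.6), ([307.8, 205.8], 0.29)]
top bottle_clear [([166.8, 216.8], 0.6)]
top ferrule_tin [([205.1, 239.9], 0.67), ([306.6, 206.7], 0.15)]
```

```bash
python3 - <<'E'
import cv2,numpy as np
s=cv2.imread('pics/scene0.png');t=cv2.imread('pics/top0.png')
a=cv2.resize(s[130:360,110:370],None,fx=1.53,fy=1.53)
a=cv2.resize(s[130:350,100:360],(800,600)) 
cv2.imwrite('pics/s_c.png',cv2.resize(s[130:355,100:400],(800,600),interpolation=3))
cv2.imwrite('pics/t_c.png',cv2.resize(t[120:345,130:430],(800,600),interpolation=3))
E
```

```text
(no output)
```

View pics/s_c.png

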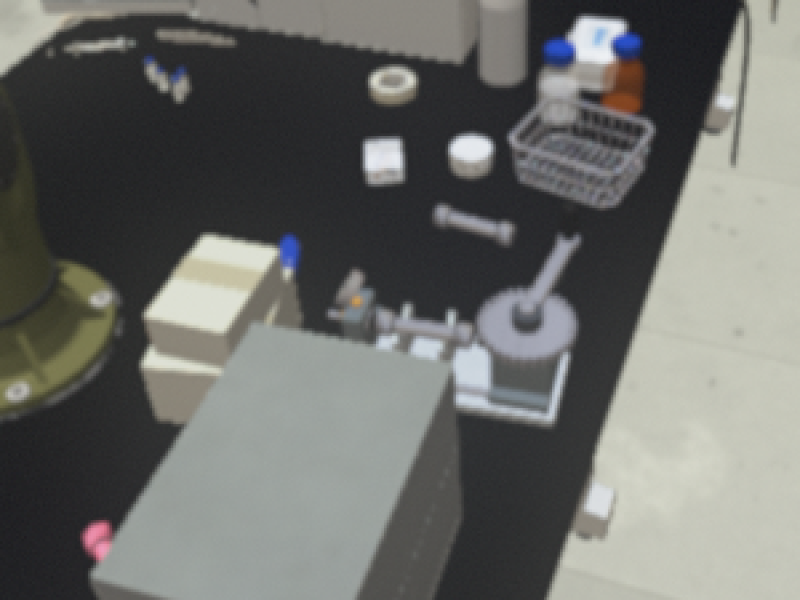

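View pics/t_c.png

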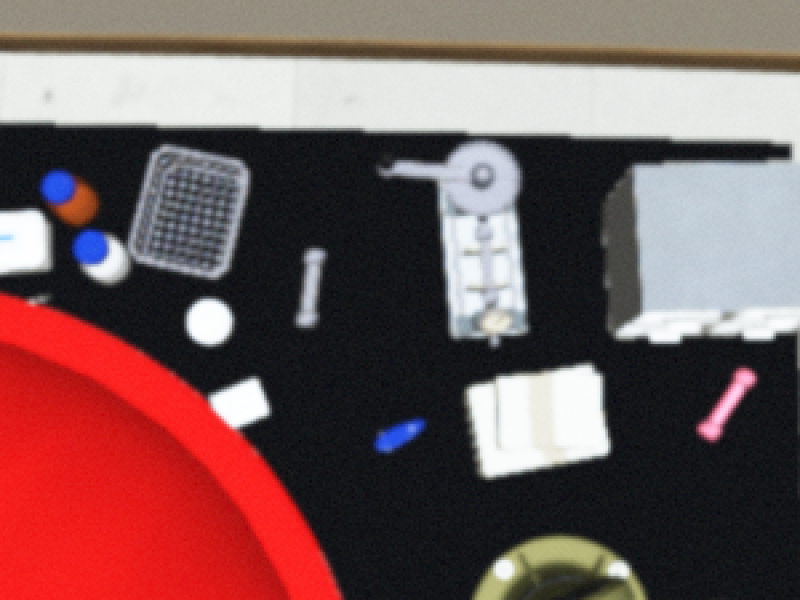

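Scene crop: the failed column is in the jig at full-frame (260,254), the new one on the bench at (278,215), and the basket at (319,190). The pink decoy is at (137,335). Top: failed (312,219), new (245,228), pink (403,275). A tall cabinet stands to the right of the jig and cartons stand between it and the robot.

```bash
python3 - <<'E'
from h import *
s=eyes.read_camera('scene');t=eyes.read_camera('top')
def cc(p,n):
    r=models.cut_out(p,n); 
    return [(np.round(x['centre'],1),round(x['p'],2)) for x in r[:2]]
for n in('failed_column_mid','new_column_mid','lever_pivot','handle_grip','reject_basket','bottle_clear','ferrule_tin'):
    print(n,cc(s,n),cc(t,n))
print('failed',tri([(s,(260.5,253.9)),(t,(312.6,219.4))]))
print('new',tri([(s,(278,215)),(t,(245.5,228))]))
print('grip',atz(t,(273.3,179.2),.13))
print('hub', atz(t,(130+483*.375,120+176*.375),.112), atz(s,(100+528*.375,130+312*.375),.112))
print('basket',atz(t,(192,192.7),.04),atz(s,(319,192),.04))
print('gauge',atz(t,(130+495*.375,120+320*.375),.11))
print('cabinet near edge', atz(t,(130+640*.375,120+165*.375),.25),atz(t,(130+640*.375,120+310*.375),.25))
print('carton', atz(t,(130+495*.375,120+375*.375),.1),atz(t,(130+600*.375,120+365*.375),.1))
print('tin',atz(t,(205,240),.026),'clear',atz(t,(166,213),.1))
E
```

```text
failed_column_mid [(array([258.4, 252. ]), 0.76), (array([137.5, 329.1]), 0.5)] [(array([308.7, 206.7]), 0.69), (array([311.9, 220.6]), 0.58)]
new_column_mid [(array([277.6, 216.4]), 0.66)] []
lever_pivot [(array([257.4, 252.8]), 0.74), (array([292.7, 257.3]), 0.65)] [(array([309.1, 202.3]), 0.64)]
handle_grip [(array([313.8, 213.6]), 0.65)] [(array([156.1, 196. ]), 0.62)]
reject_basket [] [(array([275.4, 178.8]), 0.74), (array([202.7, 195.9]), 0.67)]
bottle_clear [(array([310.9, 158.8]), 0.67)] [(array([169.8, 215.8]), 0.89)]
ferrule_tin [(array([276.3, 188.9]), 0.72)] [(array([275.7, 178.7]), 0.7), (array([207.9, 239.3]), 0.64)]
failed (array([0.4385, 0.0982, 0.0549]), [np.float64(0.002854799765571185), np.float64(0.002854799765571189)])
new (array([0.4101, 0.3193, 0.0049]), [np.float64(0.0004499408275319373), np.float64(0.00044994082753183203)])
grip [0.5484 0.2286 0.13  ]
hub [0.5341 0.1073 0.112 ] [0.5428 0.1002 0.112 ]
basket [0.5193 0.5015 0.04  ] [0.5111 0.4293 0.04  ]
gauge [0.3607 0.0912 0.11  ]
cabinet near edge [ 0.5154 -0.0529  0.25  ] [ 0.3562 -0.0506  0.25  ]
carton [0.2971 0.0896 0.1   ] [ 0.3117 -0.0342  0.1   ]
tin [0.3623 0.4509 0.026 ] clear [0.4362 0.5698 0.1   ]
```

```bash
python3 - <<'E'
from h import *
s=eyes.read_camera('scene');t=eyes.read_camera('top')
f=lambda x,y:(100+x*.375,130+y*.375)
g=lambda x,y:(130+x*.375,120+y*.375)
print(tri([(s,f(258,325)),(t,g(640,312))]));print(tri([(s,f(452,365)),(t,g(640,165))]))
print('carton',tri([(s,f(205,236)),(t,g(497,378))]),tri([(s,f(278,250)),(t,g(497,450))]))
print(tri([(s,f(207,238)),(t,g(500,447))]))
a=cv2.imread('pics/scene0.png');b=cv2.imread('pics/top0.png')
cv2.imwrite('pics/both.png',cv2.resize(np.hstack([a,b]),(800,300),interpolation=cv2.INTER_AREA))
E
```

```text
(array([ 0.363 , -0.0623,  0.1927]), [np.float64(0.000773855125911894), np.float64(0.0007738551259118361)])
(array([ 0.5299, -0.0622,  0.2029]), [np.float64(0.0018486175116354101), np.float64(0.0018486175116354331)])
carton (array([0.264 , 0.0729, 0.1612]), [np.float64(0.03143962958346003), np.float64(0.031439629583459965)]) (array([0.2394, 0.1048, 0.0934]), [np.float64(0.034980189957662895), np.float64(0.03498018995766293)])
(array([0.2136, 0.0858, 0.1244]), [np.float64(0.0010807489046438653), np.float64(0.001080748904643906)])
```

View pics/both.png

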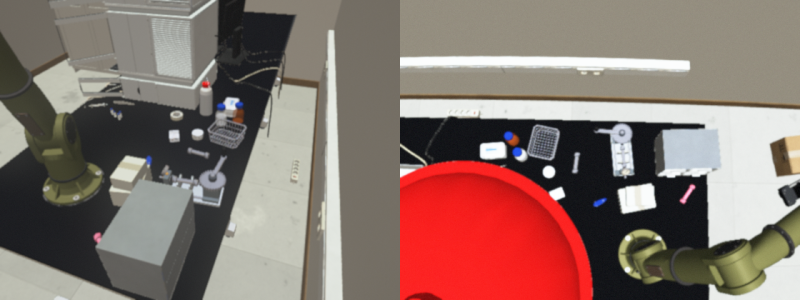

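The cabinet top is at about z=0.20, so I'll raise the tool, cross above it, and look with the wrist camera.

Emit:
{"method": "drive_tool", "body": {"angular": [[0, 0, 0.096], [0, 0, 0.096], [0, 0, 0.096], [0, 0, 0.096], [0, 0, 0], [0, 0, 0], [0, 0, 0], [0, 0, 0], [0, 0, 0], [0, 0, 0], [0, 0, 0], [0, 0, 0]], "delta_pos": [[0, 0, -4.5], [0, 0, -4.5], [0, 0, -4.5], [0, 0, -4.5], [2.35, -4.0, 0], [2.35, -4.0, 0], [2.35, -4.0, 0], [2.35, -4.0, 0], [2.35, -4.0, 0], [2.35, -4.0, 0], [2.35, -4.0, 0], [2.35, -4.0, 0]], "gripper": [8.7, 8.7, 8.7, 8.7, 8.7, 8.7, 8.7, 8.7, 8.7, 8.7, 8.7, 8.7]}}

```text
time_s: 3.35
tool_pos: [0.4506, -0.25, 0.4169]
tool_rot: [180.0, -0.0, 4.0]
force: [1.0, -1.3, 0.0]
grip_width: 0.0869
grasp_force: 0.0
```

Emit:
{"method": "drive_tool", "body": {"angular": [[0, 0, 0], [0, 0, 0], [0, 0, 0], [0, 0, 0], [0, 0, 0], [0, 0, 0], [0, 0, 0], [0, 0, 0], [0, 0, 0], [0, 0, 0]], "delta_pos": [[0.9, -4.5, 0], [0.9, -4.5, 0], [0.9, -4.5, 0], [0.9, -4.5, 0], [0.9, -4.5, 0], [0.9, -4.5, 0], [0.9, -4.5, 0], [0.9, -4.5, 0], [0.9, -4.5, 0], [0, 0, 0]], "gripper": [8.7, 8.7, 8.7, 8.7, 8.7, 8.7, 8.7, 8.7, 8.7, 8.7]}}

```text
time_s: 4.35
tool_pos: [0.501, 0.1656, 0.4166]
tool_rot: [-179.8, 0.0, 4.7]
force: [-0.5, 0.2, -0.4]
grip_width: 0.0869
grasp_force: 0.0
```

```bash
cat >> h.py <<'E'
TG=('failed_column_mid','new_column_mid','failed_column','reject_basket','handle_grip','handle','lever_pivot','nest','fixed_seal')
def look(p,ts=TG):
    for t in ts:
        print(t,[(np.round(r['centre'],1).tolist(),round(r['p'],2)) for r in models.search_frame(p,t)[:3]])
def keep(p,n):
    import pickle; pickle.dump(p,open(n,'wb'))
def load(n):
    import pickle; return pickle.load(open(n,'rb'))
E
python3 - <<'E'
from h import *
p=eyes.read_camera('wrist');keep(p,'w1.pkl');print(telemetry.get_obs()['tool_pos'],telemetry.get_obs()['tool_rot'],p['origin'])
look(p)
cv2.imwrite('pics/w1.png',cv2.resize(p['pixels'][:,:,::-1],(800,600),interpolation=3))
E
```

```text
[0.5018 0.1617 0.4166] [-179.9197    0.0128    4.4384] [0.5865 0.1708 0.5656]
failed_column_mid [([330.5, 193.3], 0.55)]
new_column_mid [([184.1, 189.9], 0.78)]
failed_column [([329.4, 191.7], 0.9), ([80.7, 127.2], 0.16)]
reject_basket [([70.6, 135.1], 0.98)]
handle_grip [([10.4, 162.2], 0.72), ([238.4, 114.3], 0.63)]
handle []
lever_pivot [([321.3, 148.6], 0.59)]
nest [([322.4, 148.9], 0.6)]
fixed_seal [([328.2, 233.9], 0.39), ([7.7, 162.3], 0.26)]
```

View pics/w1.png

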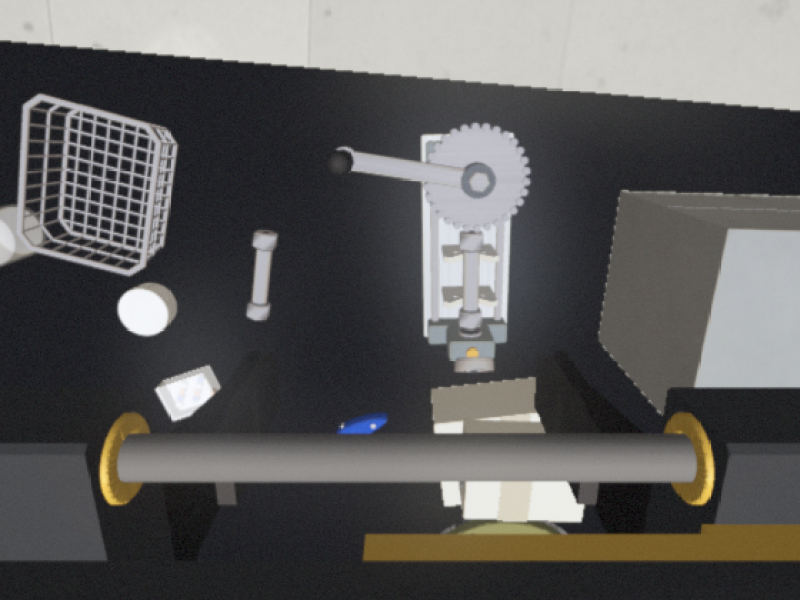

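Wrist view, full-frame pixels: failed column (329,197), new column (183,192), handle top (238,113), hub (334,126), basket centre about (70,130). No pink decoy is near. I'll move about 6 cm and lower for a second view to get stereo.

Emit:
{"method": "drive_tool", "body": {"angular": [[0, 0, 0], [0, 0, 0], [0, 0, 0], [0, 0, 0]], "delta_pos": [[-1.5, -2, 4], [-1.5, -2, 4], [-1, -2, 2.5], [0, 0, 0]], "gripper": [8.7, 8.7, 8.7, 8.7]}}

```text
time_s: 5.25
tool_pos: [0.4549, 0.2167, 0.3084]
tool_rot: [179.9, 0.3, 4.3]
force: [-0.7, 0.7, 0.5]
grip_width: 0.0871
grasp_force: 0.0
```

```bash
python3 - <<'E'
from h import *
p=eyes.read_camera('wrist');keep(p,'w2.pkl');print(telemetry.get_obs()['tool_pos'],telemetry.get_obs()['tool_rot'],p['origin'])
look(p)
cv2.imwrite('pics/w2.png',cv2.resize(p['pixels'][:,:,::-1],(800,600),interpolation=3))
q=load('w1.pkl')
f=lambda x,y:(x*.7,y*.7)
for n,uv,z in(('failA',(470,236),.058),('failB',(470,320),.058),('newA',(264,240),.011),('newB',(258,312),.011),('hub',(478,180),.112),('handletop',(340,161),.149),('basket rim',(98,184),.06)):
    print(n,atz(q,f(*uv),z))
E
```

```text
[0.4573 0.2152 0.3106] [179.9254   0.1134   4.1409] [0.5412 0.2221 0.4569]
failed_column_mid [([386.5, 182.7], 0.97)]
new_column_mid [([199.7, 183.1], 0.68), ([387.6, 230.9], 0.24)]
failed_column [([387.3, 185.4], 0.81)]
reject_basket [([68.1, 100.8], 0.75)]
handle_grip [([282.8, 73.6], 0.58)]
handle [([287.6, 74.1], 0.85), ([2.3, 145.3], 0.7), ([380.8, 113.5], 0.62)]
lever_pivot [([379.8, 111.4], 0.94)]
nest [([381.3, 116.6], 0.72), ([286.1, 75.7], 0.52), ([98.5, 214.1], 0.17)]
fixed_seal [([385.6, 233.3], 0.63)]
failA [0.4819 0.1024 0.058 ]
failB [0.3955 0.0922 0.058 ]
newA [0.4499 0.3132 0.011 ]
newB [0.3677 0.3198 0.011 ]
hub [0.541  0.1087 0.112 ]
handletop [0.5503 0.2201 0.149 ]
basket rim [0.5029 0.4559 0.06  ]
```

View pics/w2.png

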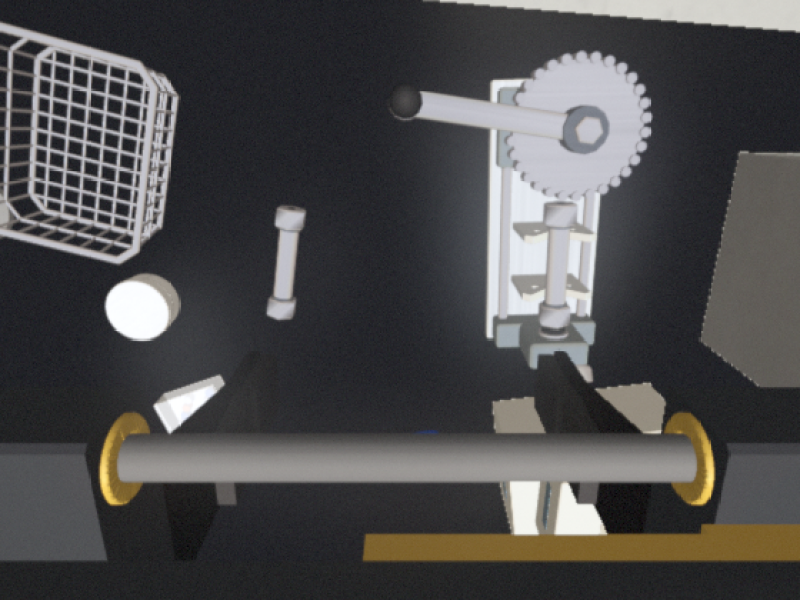

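```bash
python3 - <<'E'
from h import *
w1,w2=load('w1.pkl'),load('w2.pkl')
f=lambda x,y:(x*.7,y*.7)
for n,a,b in(('failA',(471,239),(560,214)),('failB',(470,320),(555,316)),('failM',(470,280),(557.5,266)),('newA',(264,240),(290,217)),('newB',(258,312),(281,308)),('newM',(261,275),(286,261.5)),('hub',(478,180),(587,129)),('handletop',(340,161),(406,101)),('baskrimR-far',(160,128),(155,73)),('baskrimR-near',(131,271),(123,261)),('tin',(145,309),(139,307))):
    print(n,*tri([(w1,f(*a)),(w2,f(*b))]))
for nm in('failed_column','new_column'):
    for r in models.cut_out(eyes.read_camera('wrist'),nm)[:2]:
        m=r['pixels'];ys,xs=np.nonzero(m);c=np.array([xs.mean(),ys.mean()]);u=np.linalg.svd(np.c_[xs,ys]-c,full_matrices=False)[2][0]
        t=(np.c_[xs,ys]-c)@u; print(nm,r['p'],c,u,t.min(),t.max(),m.sum())
        z=.058 if 'f' in nm else .011
        for s in(t.min(),t.max()): print(atz(w2,c+u*s,z))
E
```

```text
failA [0.4784 0.1008 0.057 ] [np.float64(0.0004613684942385531), np.float64(0.0004613684942385539)]
failB [0.3977 0.093  0.0626] [np.float64(0.00044270943982262315), np.float64(0.0004427094398225409)]
failM [0.4392 0.0979 0.0632] [np.float64(7.073030266736554e-05), np.float64(7.073030266749992e-05)]
newA [0.4544 0.3092 0.0279] [np.float64(0.00041289778432361453), np.float64(0.0004128977843235452)]
newB [0.3656 0.3218 0.0039] [np.float64(0.0006356311675066078), np.float64(0.0006356311675065237)]
newM [0.4165 0.3124 0.0273] [np.float64(0.0005050967423088371), np.float64(0.000505096742308725)]
hub [0.5405 0.108  0.1077] [np.float64(0.00013097674220895365), np.float64(0.00013097674220899293)]
handletop [0.5482 0.2225 0.1274] [np.float64(0.0002559888958734767), np.float64(0.00025598889587349053)]
baskrimR-far [0.5561 0.4138 0.0189] [np.float64(0.0006294207425681739), np.float64(0.0006294207425682853)]
baskrimR-near [ 0.3801  0.4937 -0.0605] [np.float64(0.00013920117518438537), np.float64(0.00013920117518447027)]
tin [0.4185 0.3744 0.1533] [np.float64(0.00023796245747157032), np.float64(0.0002379624574714942)]
failed_column 0.56 [386.3747 188.1458] [-0.053   0.9986] -43.595110520457226 44.236300787665506 1564
[0.4834 0.1054 0.058 ]
[0.3825 0.0945 0.058 ]
new_column 0.75 [199.3864 186.5008] [-0.0914  0.9958] -37.94819821636803 39.91750654493522 1276
[0.4552 0.3131 0.011 ]
[0.3544 0.3215 0.011 ]
new_column 0.62 [280.4378  77.1292] [0.9886 0.1509] -11.778982117393644 11.259486386399491 418
[0.5442 0.2394 0.011 ]
[0.5424 0.2134 0.011 ]
```

Emit:
{"method": "drive_tool", "body": {"angular": [[0, 0, -0.035], [0, 0, 0], [0, 0, 0], [0, 0, 0], [0, 0, 0], [0, 0, 0], [0, 0, 0]], "delta_pos": [[-0.9, 3.8, 1], [-0.9, 3.8, 1], [-0.9, 3.8, 3], [0, 0, 3.5], [0, 0, 3.5], [0, 0, 3], [0, 0, 0]], "gripper": [8.7, 8.7, 8.7, 8.7, 8.7, 8.7, 8.7]}}

```text
time_s: 6.65
tool_pos: [0.4392, 0.0981, 0.158]
tool_rot: [-180.0, 0.4, 6.0]
force: [0.2, -1.0, 0.8]
grip_width: 0.0868
grasp_force: 0.0
```

```bash
python3 - <<'E'
from h import *
p=eyes.read_camera('wrist');keep(p,'w3.pkl');print(telemetry.get_obs()['tool_pos'],telemetry.get_obs()['tool_rot'],p['origin'])
look(p,('failed_column_mid','failed_column','fixed_seal','lever_pivot'))
cv2.imwrite('pics/w3.png',cv2.resize(p['pixels'][:,:,::-1],(800,600),interpolation=3))
E
```

```text
[0.441  0.0987 0.1604] [-179.9797    0.2158    6.0251] [0.5256 0.1059 0.3063]
failed_column_mid [([281.6, 203.2], 0.98)]
failed_column [([283.6, 205.1], 0.96), ([186.0, 27.6], 0.74)]
fixed_seal [([281.6, 281.2], 0.47)]
lever_pivot [([268.4, 87.5], 0.89)]
```

View pics/w3.png

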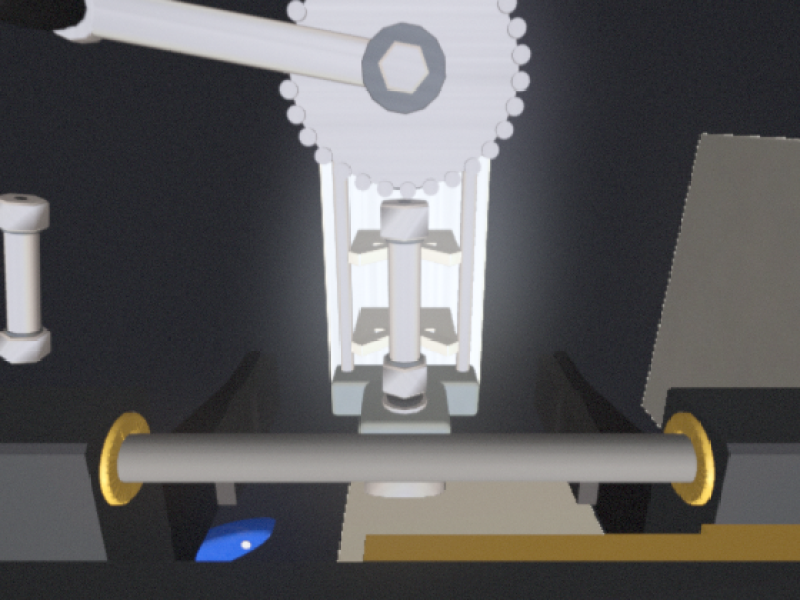

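```bash
python3 - <<'E'
from h import *
p=load('w3.pkl')
f=lambda x,y:(x*.7,y*.7)
H=atz(p,f(403,68),.112); print('hub',H)
a=np.radians(6); u=np.array([np.cos(a),np.sin(a),0]);v=np.array([-np.sin(a),np.cos(a),0])
org=H-.042*u
for n,uv,z in(('hexfar end top',(405,201),.069),('shoulderA',(404,241),.066),('shoulderB',(404,357),.066),('rodL far',(341,168),.022),('rodL near',(347,370),.022),('rodR far',(470,168),.022),('rodR near',(462,370),.022),('tubeM',(404,295),.066),('restA far',(405,231),.068),('restB far',(405,308),.068),('block face',(404,414),.1),('newA',(22,215),.016),('newB',(24,345),.016),('grip top',(45,10),.149)):
    X=atz(p,f(*uv),z);d=X-org; print(n,X,'jig',d@u,d@v)
w2=load('w2.pkl');w1=load('w1.pkl')
for n,a,b,c in(('hub',(478,180),(587,129),(403,68)),('shA',None,(558,226),(404,241)),('shB',None,(555,305),(404,357)),('newshA',(264,247),(289,228),(22,231)),('newshB',(259,305),(282,299),(24,332))):
    L=[(w2,f(*b)),(p,f(*c))]
    print(n,*tri(L))
E
```

```text
hub [0.5395 0.1085 0.112 ]
hexfar end top [0.4883 0.1026 0.069 ] jig -0.009588295718268643 -0.0005304997330839461
shoulderA [0.4695 0.1011 0.066 ] jig -0.02845200211282781 -4.712850332109932e-05
shoulderB [0.4111 0.0951 0.066 ] jig -0.08713750812338222 3.80642688090615e-05
rodL far [0.4945 0.1369 0.022 ] jig 0.00019609639416200025 0.03295052800043521
rodL near [0.3782 0.1256 0.022 ] jig -0.11662519787304797 0.033887846103614075
rodR far [0.5015 0.07   0.022 ] jig 0.00018948121209580866 -0.03433383872129261
rodR near [0.3853 0.0582 0.022 ] jig -0.11663301591013282 -0.033957206065557126
tubeM [0.4433 0.0984 0.066 ] jig -0.054722875574486685 -8.994288302780325e-06
restA far [0.4746 0.1012 0.068 ] jig -0.023342619532282977 -0.0005162820039735559
restB far [0.4376 0.0973 0.068 ] jig -0.06056950392311947 -0.0004840319315128529
block face [0.3998 0.0937 0.1   ] jig -0.0984828574556346 -8.422588981883904e-05
newA [0.4505 0.3096 0.016 ] jig -0.025584066095663237 0.20925579599425612
newB [0.3715 0.3176 0.016 ] jig -0.1032250448826214 0.2255433682655475
grip top [0.5411 0.2037 0.149 ] jig 0.05355016269704977 0.09448865234888079
hub [0.5401 0.1085 0.1091] [np.float64(0.0003126463866661851), np.float64(0.0003126463866660187)]
shA [0.4685 0.1011 0.0588] [np.float64(0.0006394650882618272), np.float64(0.0006394650882617566)]
shB [0.4076 0.0944 0.0607] [np.float64(0.0009577478907756269), np.float64(0.0009577478907757584)]
newshA [0.4412 0.3133 0.0122] [np.float64(0.0008988158332192191), np.float64(0.0008988158332192308)]
newshB [0.3783 0.319  0.0127] [np.float64(7.825787208524478e-05), np.float64(7.825787208530543e-05)]
```

Jig yaw is 6°, the hub is at (0.540,0.1085), and the column middle is at (0.438,0.098,~0.059). That agrees with the nest geometry and with the failed column's description: it's steel, it lies in the jig, and the only look-alike is pink and out by the cabinet. Descending to grasp.

Emit:
{"method": "drive_tool", "body": {"angular": [[0, 0, 0], [0, 0, 0], [0, 0, 0], [0, 0, 0], [0, 0, 0]], "delta_pos": [[-0.25, 0.05, 3.5], [0, 0, 3.5], [0, 0, 2.5], [0, 0, 1.2], [0, 0, 0]], "gripper": [4.5, 4.5, 4.5, 4.5, 4.5], "squeeze": 25}}

```text
time_s: 7.4
tool_pos: [0.4396, 0.0981, 0.0542]
tool_rot: [-180.0, 0.1, 6.0]
force: [-0.6, -2.0, 1.1]
grip_width: 0.0552
grasp_force: 0.0
```

Emit:
{"method": "drive_tool", "body": {"angular": [[0, 0, 0], [0, 0, 0], [0, 0, 0], [0, 0, 0], [0, 0, 0]], "delta_pos": [[0, 0, 0], [0, 0, 0], [0, 0, 0], [0, 0, 0], [0, 0, 0]], "gripper": [0.5, 0.5, 0.5, 0.5, 0.5]}}

```text
time_s: 7.9
tool_pos: [0.4403, 0.0992, 0.0551]
tool_rot: [-179.9, -0.1, 6.0]
force: [-0.3, 1.4, 0.3]
grip_width: 0.0156
grasp_force: 25.4
```

```bash
python3 - <<'E'
from h import *
t=eyes.read_camera('top');w=load('w1.pkl')
g=lambda x,y:(130+x*.375,120+y*.375)
for c in((157,148),(248,162),(222,277),(130,255),(189,211)): print(atz(t,g(*c),.06))
for c in((30,98),(165,133),(131,271),(19,235),(86,184)): print('w',atz(w,(c[0]*.7,c[1]*.7),.06))
for n,c in(('tin',(145,309,.026)),('clear',(0,235,.108))): print(n,atz(w,(c[0]*.7,c[1]*.7),c[2]))
E
```

```text
[0.5734 0.5119 0.06  ]
[0.5579 0.3964 0.06  ]
[0.4117 0.4213 0.06  ]
[0.4361 0.5368 0.06  ]
[0.4934 0.4667 0.06  ]
w [0.5748 0.5095 0.06  ]
w [0.5544 0.3907 0.06  ]
w [0.4199 0.4314 0.06  ]
w [0.4474 0.5368 0.06  ]
w [0.502  0.4672 0.06  ]
tin [0.367  0.4371 0.026 ]
clear [0.4592 0.5186 0.108 ]
```

Emit:
{"method": "drive_tool", "body": {"angular": [[0, 0, 0], [0, 0, 0], [0, 0, 0], [0, 0, 0], [0, 0, 0], [0, 0, 0], [0, 0, 0], [0, 0, 0], [0, 0, 0], [0, 0, 0], [0, 0, 0], [0, 0, 0], [0, 0, 0.148], [0, 0, 0.148], [0, 0, 0]], "delta_pos": [[0, 0, -2.5], [0, 0, -4.5], [0, 0, -4.5], [0, 0, -4], [1.15, -4.35, 0], [1.15, -4.35, 0], [1.15, -4.35, 0], [1.15, -4.35, 0], [1.15, -4.35, 0], [1.15, -4.35, 0], [1.15, -4.35, 0], [1.15, -4.35, 0], [0, 0, 2], [0, 0, 3], [0, 0, 0]], "gripper": [0.5, 0.5, 0.5, 0.5, 0.5, 0.5, 0.5, 0.5, 0.5, 0.5, 0.5, 0.5, 0.5, 0.5, 0.5]}}

```text
time_s: 9.45
tool_pos: [0.4946, 0.4494, 0.1607]
tool_rot: [179.1, 0.2, -8.4]
force: [0.6, -1.6, -1.7]
grip_width: 0.0148
grasp_force: 25.0
```

```bash
python3 - <<'E'
from h import *
p=eyes.read_camera('wrist');keep(p,'w4.pkl');o=telemetry.get_obs();print(o['tool_pos'],o['tool_rot'],o['grip_width'],p['origin'])
look(p,('failed_column_mid','reject_basket','bottle_clear','bottle_amber'))
s=eyes.read_camera('scene')
a=p['pixels'][:,:,::-1];b=s['pixels'][100:310,180:460,::-1]
cv2.imwrite('pics/w4.png',np.vstack([cv2.resize(a,(480,360)),cv2.resize(b,(320,240))if 0 else cv2.resize(b,(480,240))]))
E
```

```text
[0.4938 0.4518 0.1635] [179.336    0.1529  -8.1561] 0.015403173110079547 [0.5802 0.4382 0.3093]
failed_column_mid [([285.4, 248.3], 0.92)]
reject_basket [([238.8, 165.5], 0.9), ([45.3, 212.8], 0.45)]
bottle_clear [([116.6, 270.1], 0.82)]
bottle_amber [([43.5, 213.2], 0.78)]
```

View pics/w4.png

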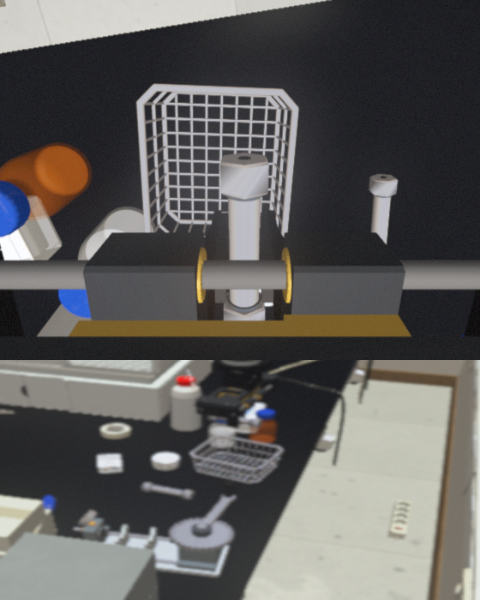

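```bash
python3 - <<'E'
from h import *
p=load('w4.pkl')
f=lambda x,y:(x/.857,y/.857)
for n,uv,z in(('farL',(138,97),.06),('farL2',(155,86),.06),('farR2',(283,92),.06),('farR',(297,106),.06),('sideL',(146,232),.06),('sideR',(289,232),.06),('cap',(75,303),.108),('capR',(95,310),.108),('amber',(5,210),.105),('floorL far',(170,105),.005),('floorR far',(283,105),.005)):
    print(n,atz(p,f(*uv),z))
E
```

```text
farL [0.5713 0.5162 0.06  ]
farL2 [0.5772 0.5017 0.06  ]
farR2 [0.5587 0.4072 0.06  ]
farR [0.5467 0.3977 0.06  ]
sideL [0.4591 0.5376 0.06  ]
sideR [0.4398 0.415  0.06  ]
cap [0.4324 0.5853 0.108 ]
capR [0.4238 0.5724 0.108 ]
amber [0.5125 0.6108 0.105 ]
floorL far [0.5578 0.5059 0.005 ]
floorR far [0.5422 0.4017 0.005 ]
```

Emit:
{"method": "drive_tool", "body": {"angular": [[0, 0, 0.04], [0, 0, 0], [0, 0, 0], [0, 0, 0], [0, 0, 0], [0, 0, 0], [0, 0, 0]], "delta_pos": [[0, -1.2, 2], [0, 0, 3.5], [0, 0, 3], [0, 0, 1.2], [0, 0, 0], [0, 0, 0], [0, 0, 0]], "gripper": [0.5, 0.5, 0.5, 0.5, 0.5, 4.5, 4.5]}}

```text
time_s: 10.45
tool_pos: [0.496, 0.467, 0.0715]
tool_rot: [179.9, 0.0, -10.5]
force: [0.3, 0.6, 0.1]
grip_width: 0.0242
grasp_force: 0.0
```

Emit:
{"method": "drive_tool", "body": {"angular": [[0, 0, 0], [0, 0, 0], [0, 0, 0], [0, 0, 0], [0, 0, 0], [0, 0, -0.14], [0, 0, -0.05]], "delta_pos": [[0, 0, 0], [0, 0, -4], [0, 0, -4.5], [0, 0, -4], [0, 0, 0], [0, 0, 0], [0, 0, 0]], "gripper": [4.5, 4.5, 4.5, 4.5, 4.5, 4.5, 4.5]}}

```text
time_s: 11.15
tool_pos: [0.4955, 0.4666, 0.1952]
tool_rot: [179.8, 0.1, 0.6]
force: [0.5, -0.1, 0.2]
grip_width: 0.0453
grasp_force: 0.0
```

```bash
python3 - <<'E'
from h import *
p=eyes.read_camera('wrist');keep(p,'w5.pkl');o=telemetry.get_obs();print(o['tool_pos'],o['tool_rot'],o['grip_width'],o['time_s'])
look(p,('failed_column_mid','new_column_mid','reject_basket'))
t=eyes.read_camera('top');look(t,('failed_column','new_column','reject_basket'))
s=eyes.read_camera('scene');look(s,('failed_column','new_column','reject_basket'))
a=p['pixels'][:,:,::-1];b=s['pixels'][100:310,180:460,::-1]
cv2.imwrite('pics/w5.png',np.vstack([cv2.resize(a,(480,360)),cv2.resize(b,(320,240))if 0 else cv2.resize(b,(480,240))]))
E
```

```text
[0.4954 0.4665 0.1948] [179.8003   0.1453   0.6589] 0.0449495565225819 11.2
failed_column_mid [([267.1, 173.3], 0.62)]
new_column_mid [([439.2, 235.8], 0.58)]
reject_basket [([280.5, 174.7], 0.7)]
failed_column [([400.8, 272.6], 0.67)]
new_column [([245.5, 241.7], 0.58), ([308.9, 201.9], 0.22)]
reject_basket []
failed_column [([315.6, 186.3], 0.43)]
new_column [([276.9, 215.5], 0.72), ([313.7, 188.0], 0.7)]
reject_basket [([323.2, 190.7], 0.88)]
```

View pics/w5.png

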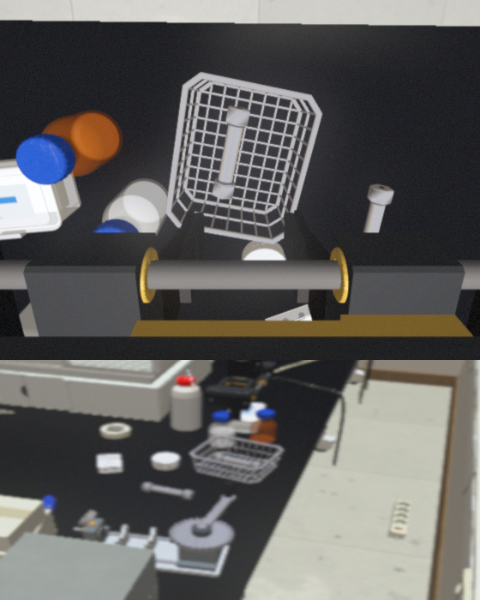

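The failed column lies in the basket, at view (232,150). Now hovering over the new column at about (0.41,0.316).

Emit:
{"method": "drive_tool", "body": {"angular": [[0, 0, 0.099], [0, 0, 0], [0, 0, 0], [0, 0, 0], [0, 0, 0], [0, 0, 0]], "delta_pos": [[-1.8, 3.9, 0], [-2.2, 3.75, 0], [-2.2, 3.75, 2], [-2.2, 3.8, 2.5], [0, 0, 0], [0, 0, 0]], "gripper": [4.5, 4.5, 4.5, 4.5, 4.5, 4.5]}}

```text
time_s: 12.35
tool_pos: [0.4007, 0.3193, 0.1493]
tool_rot: [179.6, 0.2, -5.3]
force: [0.5, 1.6, 0.4]
grip_width: 0.0445
grasp_force: 0.0
```

```bash
python3 - <<'E'
from h import *
p=eyes.read_camera('wrist');keep(p,'w6.pkl');o=telemetry.get_obs();print(o['tool_pos'],o['tool_rot'],o['grip_width'],o['time_s'])
look(p,('new_column_mid','new_column'))
m=[r for r in models.cut_out(p,'new_column') if r['p']>.4]
for r in m[:2]:
    ys,xs=np.nonzero(r['pixels']);print(r['p'],r['centre'],xs.min(),xs.max(),ys.min(),ys.max(),len(xs))
    P=np.array([atz(p,(x,y),.013)[:2] for x,y in zip(xs[::4],ys[::4])]);c=P.mean(0);u=np.linalg.svd(P-c,full_matrices=False)[2][0];t=(P-c)@u
    print(c,u,np.degrees(np.arctan(u[1]/u[0])),t.min(),t.max(),c+u*(t.min()+t.max())/2)
cv2.imwrite('pics/w6.png',cv2.resize(p['pixels'][100:310,140:420,::-1],(800,600),interpolation=3))
E
```

```text
[0.4021 0.3213 0.1508] [179.79     0.1055  -5.2685] 0.045145628235088595 12.4
new_column_mid [([284.8, 177.4], 0.65)]
new_column [([285.4, 179.4], 0.9)]
0.65 [281.7, 178.1] 269 299 118 242 2886
[0.4127 0.3158] [-0.9965  0.0832] -4.773536066895013 -0.04723687492807818 0.053715185435821745 [0.4094 0.3161]
```

View pics/w6.png

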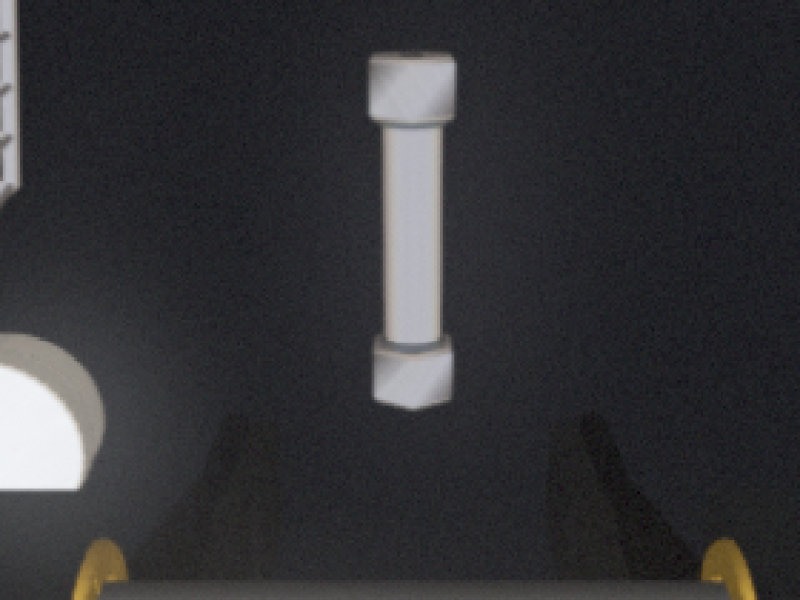

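```bash
python3 - <<'E'
from h import *
p=load('w6.pkl');f=lambda x,y:(140+x*.35,100+y*.35)
for n,uv,z in(('shA',(413,124),.022),('shB',(413,343),.018),('endA bottom/top edge',(412,57),.022),('endB',(413,408),.008),('L',(384,230),.011),('R',(442,230),.011)): print(n,atz(p,f(*uv),z))
o=telemetry.get_obs();print(o['tool_pos'],o['tool_rot'])
E
```

```text
shA [0.4422 0.3135 0.022 ]
shB [0.3805 0.3192 0.018 ]
endA bottom/top edge [0.4592 0.3121 0.022 ]
endB [0.3562 0.3214 0.008 ]
L [0.4119 0.3243 0.011 ]
R [0.4104 0.3083 0.011 ]
[0.4029 0.3227 0.1516] [179.8763   0.0759  -5.2168]
```

Emit:
{"method": "drive_tool", "body": {"angular": [[0, 0, 0], [0, 0, 0], [0, 0, 0], [0, 0, 0], [0, 0, 0], [0, 0, 0]], "delta_pos": [[0.75, 0.55, 2.5], [0, 0, 4], [0, 0, 3.5], [0, 0, 2.5], [0, 0, 0], [0, 0, 0]], "gripper": [4.5, 4.5, 4.5, 4.5, 4.5, 4.5]}}

```text
time_s: 13.15
tool_pos: [0.4087, 0.3153, 0.0258]
tool_rot: [179.8, 0.2, -5.2]
force: [-0.1, -0.3, 0.5]
grip_width: 0.0447
grasp_force: 0.0
```

Emit:
{"method": "drive_tool", "body": {"angular": [[0, 0, 0], [0, 0, 0], [0, 0, 0], [0, 0, 0], [0, 0, 0], [0, 0, 0], [0, 0, 0]], "delta_pos": [[0.1, -0.1, 0.9], [0, 0, 0], [0, 0, 0], [0, 0, 0], [0, 0, 0], [0, 0, 0], [0, 0, 0]], "gripper": [4.5, 4.5, 0.5, 0.5, 0.5, 0.5, 0.5], "squeeze": 25}}

```text
time_s: 13.85
tool_pos: [0.4094, 0.3154, 0.0165]
tool_rot: [179.8, 0.2, -5.3]
force: [0.2, 1.3, 1.2]
grip_width: 0.0149
grasp_force: 25.0
```

Emit:
{"method": "drive_tool", "body": {"angular": [[0, 0, 0], [0, 0, -0.0985], [0, 0, -0.0985], [0, 0, 0], [0, 0, 0], [0, 0, 0], [0, 0, 0], [0, 0, 0], [0, 0, 0], [0, 0, 0], [0, 0, 0], [0, 0, 0]], "delta_pos": [[0, 0, -2.5], [0, 0, -4.5], [0, 0, -4.5], [0, 0, -4.5], [0.1, 4.4, -1.5], [0.1, 4.4, 0], [0.1, 4.4, 0], [0.1, 4.4, 0], [0.15, 4.3, 0], [0, 0, 2.5], [0, 0, 0], [0, 0, 0]], "gripper": [0.5, 0.5, 0.5, 0.5, 0.5, 0.5, 0.5, 0.5, 0.5, 0.5, 0.5, 0.5]}}

```text
time_s: 15.05
tool_pos: [0.4374, 0.0991, 0.1667]
tool_rot: [179.8, 0.3, 6.1]
force: [0.6, -0.3, -1.8]
grip_width: 0.0154
grasp_force: 25.0
```

```bash
python3 - <<'E'
from h import *
p=eyes.read_camera('wrist');keep(p,'w7.pkl');o=telemetry.get_obs();print(o['tool_pos'],o['tool_rot'],o['grip_width'],o['time_s'])
look(p,('new_column_mid','new_column','lever_pivot'))
cv2.imwrite('pics/w7.png',cv2.resize(p['pixels'][:,:,::-1],(800,600),interpolation=3))
E
```

```text
[0.438  0.0996 0.1674] [179.781    0.2449   6.1425] 0.01503790988741812 15.1
new_column_mid [([283.1, 246.0], 0.73)]
new_column [([282.5, 243.2], 0.89)]
lever_pivot [([269.5, 70.3], 0.75)]
```

View pics/w7.png

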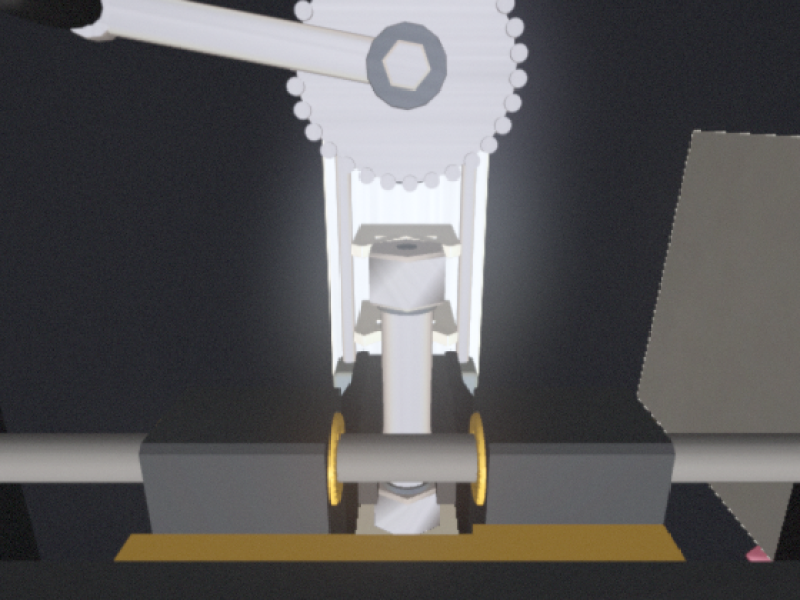

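Wrist view: the held column is square to the jig, upper shoulder at view (406,312), lower at (407,487), hub at (407,66). Computing offsets.

```bash
python3 - <<'E'
from h import *
p=load('w7.pkl');f=lambda x,y:(x*.7,y*.7)
T=telemetry.get_obs()['tool_pos'];print(T)
H=atz(p,f(407,66),.112);print('hub',H)
a=np.radians(6);u=np.array([np.cos(a),np.sin(a),0]);v=np.array([-u[1],u[0],0])
for n,uv,dz in(('shA',(406,312),.010),('shB',(407,485),.004),('endA top',(407,243),.009),('endA hole',(407,246),0)):
    X=atz(p,f(*uv),.1618+dz);print(n,X,(X-T)@u,(X-T)@v,'jig x',(X-H)@u+.042,(X-H)@v)
print('TCP jig',(T-H)@u+.042,(T-H)@v)
E
```

```text
[0.4385 0.0996 0.1678]
hub [0.5393 0.1081 0.112 ]
shA [0.4696 0.1013 0.1718] 0.031129570023434805 -0.0015141160796063055 jig x -0.027961615194221738 0.0004957512597805676
shB [0.4059 0.0942 0.1658] -0.03293923702562787 -0.0019395578813440582 jig x -0.09203042224328442 7.030945804281583e-05
endA top [0.4895 0.1032 0.1708] 0.05114092595967179 -0.0017729745250193107 jig x -0.007950259257984753 0.0002368928143675629
endA hole [0.4865 0.1028 0.1618] 0.04810975490530844 -0.0018269325038606711 jig x -0.010981430312348113 0.00018293483552620152
TCP jig -0.05909118521765654 0.0020098673393868735
```

Emit:
{"method": "drive_tool", "body": {"angular": [[0, 0, 0], [0, 0, 0], [0, 0, 0], [0, 0, 0], [0, 0, 0], [0, 0, 0]], "delta_pos": [[0, 0, 3], [0, 0, 3.5], [0, 0, 2.2], [0, 0, 0.9], [0, 0, 0.4], [0, 0, 0]], "gripper": [0.5, 0.5, 0.5, 0.5, 0.5, 0.5]}}

```text
time_s: 15.85
tool_pos: [0.4384, 0.0984, 0.0676]
tool_rot: [179.8, 0.2, 6.1]
force: [0.1, -0.3, -0.6]
grip_width: 0.0156
grasp_force: 25.0
```

Emit:
{"method": "drive_tool", "body": {"angular": [[0, 0, 0], [0, 0, 0], [0, 0, 0]], "delta_pos": [[0, 0, 0.25], [0, 0, 0.1], [0, 0, 0]], "gripper": [0.5, 0.5, 0.5]}}

```text
time_s: 16.15
tool_pos: [0.4386, 0.0982, 0.0643]
tool_rot: [179.8, 0.1, 6.0]
force: [1.0, 1.1, 0.7]
grip_width: 0.0152
grasp_force: 25.0
```

Emit:
{"method": "drive_tool", "body": {"angular": [[0, 0, 0], [0, 0, 0], [0, 0, 0]], "delta_pos": [[0, 0, 0.1], [0, 0, 0.1], [0, 0, 0]], "gripper": [0.5, 0.5, 0.5]}}

```text
time_s: 16.45
tool_pos: [0.4388, 0.0991, 0.0632]
tool_rot: [179.8, 0.1, 6.0]
force: [-2.1, 1.6, 7.7]
grip_width: 0.015
grasp_force: 25.0
```

Contact was at the expected height. Releasing, rising, and checking.

Emit:
{"method": "drive_tool", "body": {"angular": [[0, 0, 0], [0, 0, 0], [0, 0, 0], [0, 0, 0], [0, 0, 0], [0, 0, 0], [0, 0, 0], [0, 0, 0]], "delta_pos": [[0, 0, -0.1], [0, 0, 0], [0, 0, 0], [0, 0, 0], [0, 0, -3.5], [0, 0, -4.5], [0, 0, -2], [0, 0, 0]], "gripper": [4.5, 4.5, 4.5, 4.5, 4.5, 4.5, 4.5, 4.5]}}

```text
time_s: 17.25
tool_pos: [0.4404, 0.0988, 0.1658]
tool_rot: [179.8, -0.1, 6.0]
force: [0.2, 0.7, -0.2]
grip_width: 0.0447
grasp_force: 0.0
```

```bash
python3 - <<'E'
from h import *
p=eyes.read_camera('wrist');keep(p,'w8.pkl');o=telemetry.get_obs();print(o['tool_pos'],o['tool_rot'],o['grip_width'],o['time_s'],p['origin'])
look(p,('new_column_mid','new_column','lever_pivot','fixed_seal'))
a=np.radians(6);u=np.array([np.cos(a),np.sin(a),0]);v=np.array([-u[1],u[0],0]);H=np.array([.5398,.1085,0])
def prof(p,ref):
    # column brightness profile along projected tube axis line, offset 0
    out=[]
    for q in(p,):
        s=np.arange(-.125,0.0,.001)
        X=np.array([H+(x-.042)*u+[0,0,.066] for x in s]);uv=proj(q,X)
        g=cv2.GaussianBlur(cv2.cvtColor(q['pixels'],cv2.COLOR_RGB2GRAY),(3,3),0).astype(float)
        # width profile: gradient magnitude at +-9.5mm (hex present, tube absent)
        c=[g[int(round(y)),int(round(x))] for x,y in uv]
        X2=np.array([H+(x-.042)*u+.0095*v+[0,0,.06] for x in s]);e=[g[int(round(y)),int(round(x))] for x,y in proj(q,X2)]
        out+=[c,e]
    return s,out
s,(c,e)=prof(p,0);s,(c3,e3)=prof(load('w3.pkl'),0)
for i in range(0,len(s),2): print('%.0f  now %d %d | failed %d %d'%(s[i]*1e3,c[i],e[i],c3[i],e3[i]))
for w in(p,load('w3.pkl')):
  pass
for r in models.cut_out(p,'new_column')[:2]:
    ys,xs=np.nonzero(r['pixels']);A=np.array([atz(p,(x,y),.06) for x,y in zip(xs[::3],ys[::3])]);jx=(A-H)@u+.042;jy=(A-H)@v
    print(r['p'],jx.min(),jx.max(),jy.mean(),(np.polyfit(jx,jy,1)))
E
```

```text
[0.4391 0.0985 0.1637] [179.7681   0.0678   6.0169] 0.04479902865029304 17.3 [0.5252 0.1071 0.315 ]
new_column_mid [([282.5, 201.7], 0.76)]
new_column [([282.8, 204.3], 0.68), ([268.2, 87.5], 0.49)]
lever_pivot [([269.3, 83.8], 0.67)]
fixed_seal [([282.7, 278.8], 0.66)]
-125  now 164 110 | failed 152 110
-123  now 117 110 | failed 121 110
-121  now 111 118 | failed 111 120
-119  now 150 163 | failed 167 162
-117  now 165 136 | failed 182 135
-115  now 106 120 | failed 101 124
-113  now 90 105 | failed 90 114
-111  now 80 109 | failed 115 144
-109  now 124 157 | failed 199 204
-107  now 211 206 | failed 212 209
-105  now 212 203 | failed 212 199
-103  now 212 194 | failed 212 190
-101  now 214 183 | failed 212 175
-99  now 213 174 | failed 212 165
-97  now 211 165 | failed 212 157
-95  now 212 162 | failed 207 165
-93  now 191 161 | failed 153 137
-91  now 149 132 | failed 144 131
-89  now 170 150 | failed 204 169
-87  now 212 226 | failed 213 236
-85  now 213 245 | failed 213 245
-83  now 213 244 | failed 213 242
-81  now 214 245 | failed 214 243
-79  now 214 194 | failed 214 232
-77
[... 703 characters left out ...]
217 244
-35  now 217 244 | failed 217 246
-33  now 217 181 | failed 218 201
-31  now 217 173 | failed 213 170
-29  now 204 167 | failed 180 173
-27  now 194 186 | failed 216 216
-25  now 217 216 | failed 217 215
-23  now 216 210 | failed 218 206
-21  now 218 198 | failed 219 196
-19  now 218 190 | failed 218 186
-17  now 217 179 | failed 217 170
-15  now 217 168 | failed 217 162
-13  now 216 165 | failed 207 169
-11  now 175 165 | failed 141 201
-9  now 167 208 | failed 169 226
-7  now 215 215 | failed 215 215
-5  now 214 215 | failed 215 215
-3  now 209 213 | failed 211 214
-1  now 215 212 | failed 212 209
0.58 -0.11073204021470953 -0.009044141997616585 1.030433213816249e-05 [0.0025 0.0002]
```

The column is seated straight at jig x≈-58.3, y≈0, compared with -60 for the failed one. That's within tolerance, but I'll nudge it -1.5 mm for margin.

Emit:
{"method": "drive_tool", "body": {"angular": [[0, 0, 0], [0, 0, 0], [0, 0, 0], [0, 0, 0], [0, 0, 0], [0, 0, 0], [0, 0, 0], [0, 0, 0], [0, 0, 0], [0, 0, 0], [0, 0, 0]], "delta_pos": [[0, 0, 3.5], [0, 0, 4], [0, 0, 2.3], [0, 0, 0], [0, 0, 0], [0, 0, 0], [0, 0, 0], [0, 0, 0], [-0.07, 0, 0], [-0.08, 0, 0], [0, 0, 0]], "gripper": [4.5, 4.5, 4.5, 4.5, 0.5, 0.5, 0.5, 0.5, 0.5, 0.5, 0.5], "squeeze": 15}}

```text
time_s: 18.65
tool_pos: [0.4376, 0.0989, 0.0655]
tool_rot: [179.8, 0.0, 6.1]
force: [2.0, 4.2, 2.2]
grip_width: 0.0153
grasp_force: 15.0
```

Emit:
{"method": "drive_tool", "body": {"angular": [[0, 0, 0], [0, 0, 0], [0, 0, 0], [0, 0, 0], [0, 0, 0], [0, 0, 0], [0, 0, 0]], "delta_pos": [[0, 0, 0], [0, 0, 0], [0, 0, 0], [0, 0, -3.5], [0, 0, -4.5], [0, 0, -2.2], [0, 0, 0]], "gripper": [4.5, 4.5, 4.5, 4.5, 4.5, 4.5, 4.5]}}

```text
time_s: 19.35
tool_pos: [0.4386, 0.0982, 0.1697]
tool_rot: [179.8, -0.1, 6.0]
force: [0.2, -0.8, -0.0]
grip_width: 0.045
grasp_force: 0.0
```

```bash
cat > chk.py <<'E'
from h import *
a=np.radians(6);u=np.array([np.cos(a),np.sin(a),0]);v=np.array([-u[1],u[0],0]);H=np.array([.5398,.1085,0])
def samp(q,s,y,z):
    g=cv2.GaussianBlur(cv2.cvtColor(q['pixels'],cv2.COLOR_RGB2GRAY),(3,3),0).astype(np.float32)
    uv=proj(q,np.array([H+(x-.042)*u+y*v+[0,0,z] for x in s])).astype(np.float32)
    return cv2.remap(g,uv[:,:1],uv[:,1:],1)[:,0]
def meas(q):
    s=np.arange(-.1,-.02,.00025);c=samp(q,s,0,.066);e=samp(q,s,.0095,.06)
    def dip(lo,hi):
        m=(s>lo)&(s<hi);w=np.clip(c[m].max()-c[m]-8,0,None);return (s[m]*w).sum()/w.sum()*1e3
    def edge(lo,hi,l=205):
        m=(s>lo)&(s<hi);i=np.nonzero((e[m][:-1]>l)&(e[m][1:]<=l))[0];return s[m][i]*1e3
    return dip(-.098,-.085),dip(-.034,-.0235),edge(-.084,-.074),edge(-.037,-.029)
E
python3 - <<'E'
from chk import *
p=eyes.read_camera('wrist');keep(p,'w9.pkl');o=telemetry.get_obs();print(o['tool_pos'],o['tool_rot'],o['time_s'])
for n in('w3','w8','w9'): print(n,meas(load(n+'.pkl')))
p1=load('w1.pkl');p2=load('w2.pkl')
for n in(p,):look(n,('new_column_mid','handle_grip','handle'))
E
```

```text
[0.4372 0.0979 0.1675] [179.7401   0.1255   5.9929] 19.4
w3 (np.float64(-91.86885012305314), np.float64(-29.296873712201013), array([-78.75]), array([-33.25]))
w8 (np.float64(-90.44824251670775), np.float64(-27.971968411126767), array([-79.]), array([-33.5]))
w9 (np.float64(-91.00875298077457), np.float64(-28.533453083496028), array([-79.]), array([-33.75]))
new_column_mid [([282.1, 200.3], 0.79)]
handle_grip [([41.2, 14.3], 0.8)]
handle [([41.9, 13.5], 0.93)]
```

Emit:
{"method": "drive_tool", "body": {"angular": [[0, 0, -0.1396], [0, 0, -0.1396], [0, 0, -0.1396], [0, 0, -0.1396], [0, 0, -0.1396], [0, 0, -0.1396], [0, 0, -0.1396], [0, 0, -0.1396], [0, 0, -0.1396], [0, 0, -0.1396], [0, 0, 0], [0, 0, 0], [0, 0, 0], [0, 0, 0], [0, 0, 0], [0, 0, 0], [0, 0, 0]], "delta_pos": [[0, 0, -2], [0, 0, -2], [0, 0, -0.5], [0, 0, 0], [0, 0, 0], [0, 0, 0], [0, 0, 0], [0, 0, 0], [0, 0, 0], [0, 0, 0], [3.3, 2.5, 0], [3.3, 2.5, 0], [3.3, 2.5, 0], [3.3, 2.5, 0], [0, 0, 1], [0, 0, 0], [0, 0, 0]], "gripper": [6, 6, 6, 6, 6, 6, 6, 6, 6, 6, 6, 6, 6, 6, 6, 6, 6]}}

```text
time_s: 21.25
tool_pos: [0.5446, 0.2217, 0.1989]
tool_rot: [-179.6, 0.4, 86.0]
force: [-0.2, 0.3, 0.1]
grip_width: 0.0602
grasp_force: 0.0
```

```bash
python3 - <<'E'
from h import *
p=eyes.read_camera('wrist');keep(p,'w10.pkl');o=telemetry.get_obs();print(o['tool_pos'],o['tool_rot'],o['qpos'],o['time_s'],p['origin'])
look(p,('handle_grip','handle','lever_pivot'))
T=o['tool_pos'];psi=np.radians(o['tool_rot'][2])
for r in models.cut_out(p,'handle')[:1]:
    print(r['p'],r['pixels'].sum(),r['centre'])
for r in models.search_frame(p,'handle')[:1]+models.search_frame(p,'handle_grip')[:1]:
    for z in(.149,.13): print(z,atz(p,r['centre'],z))
g=cv2.cvtColor(p['pixels'],cv2.COLOR_RGB2GRAY)
e=proj(p,[[.5478,.2232,.149],[.5478,.2232,.104],[.5398,.1085,.112]]);print(e)
# dark top disc test: dump coarse patch around predicted top
x,y=e[0].astype(int);print(g[y-40:y+41:8,x-40:x+41:8])
E
```

```text
[0.545  0.2217 0.1998] [-179.7235    0.3589   85.9424] [-13.1103  13.0007 -13.5851  94.4033   3.3377  73.3953 -31.3958] 21.3 [0.5526 0.306  0.3473]
handle_grip [([285.6, 221.0], 0.94)]
handle [([291.3, 224.2], 0.91), ([279.2, 282.3], 0.4)]
lever_pivot [([275.7, 277.6], 0.84)]
0.81 1180 [290.2, 223.0]
0.149 [0.5498 0.2272 0.149 ]
0.13 [0.5496 0.2197 0.13  ]
0.149 [0.5467 0.2294 0.149 ]
0.13 [0.5462 0.2221 0.13  ]
[[288.2228 230.9537]
 [287.9635 205.5957]
 [287.7207 351.6094]]
[[ 42  46  37  43  98 120  95  43  45  46  48]
 [ 45  46  41  50 193  60 191  44  45  44  48]
 [ 43  44  45 105  40  38  44  87  45  51  50]
 [ 53  51  47  57  52  50  48  50  50  50  51]
 [ 57  57  59  58  69  81  65  54  56  58  54]
 [ 63  66  62  64  75  81  71  58  57  58  57]
 [ 69  70  69  68  74  75  72 157 223  57  61]
 [144 175 227 232 192 196 186 104 232  64  61]
 [232 110 117 148 193 198 186 167 169  67  61]
 [194 169 169 170 193 197 186 106 102 122  64]
 [231 111 111 110 193 198 188 104 102 219  64]]
```

Emit:
{"method": "drive_tool", "body": {"angular": [[0, 0, 0], [0, 0, 0], [0, 0, 0], [0, 0, 0], [0, 0, 0]], "delta_pos": [[0.15, 0.3, 1], [0, 0, 3], [0, 0, 2.5], [0, 0, 0.9], [0, 0, 0]], "gripper": [6, 6, 6, 6, 6]}}

```text
time_s: 22.1
tool_pos: [0.5475, 0.2236, 0.1247]
tool_rot: [-179.6, 0.4, 86.0]
force: [-0.0, 0.5, 0.5]
grip_width: 0.06
grasp_force: 0.0
```

Emit:
{"method": "drive_tool", "body": {"angular": [[0, 0, 0], [0, 0, 0], [0, 0, 0], [0, 0, 0], [0, 0, 0], [0, 0, 0]], "delta_pos": [[0, 0, 0], [0, 0, 0], [0, 0, 0], [0, 0, 0], [0, 0, 0], [0, 0, 0]], "gripper": [1, 1, 1, 1, 1, 1], "squeeze": 30}}

```text
time_s: 22.7
tool_pos: [0.5476, 0.2242, 0.1266]
tool_rot: [-179.7, 0.3, 86.0]
force: [-8.0, -0.5, 5.7]
grip_width: 0.02
grasp_force: 4.4
```

```bash
python3 - <<'E'
from h import *
o=telemetry.get_obs();print({k:o[k] for k in('tool_pos','tool_rot','force','grip_width','grasp_force')})
a=np.radians(6);P=np.array([.5398,.1085]);d=o['tool_pos'][:2]-P
print('radius',np.hypot(*d),'theta',np.degrees(np.arctan2(d[1],d[0]))-86)
E
```

```text
{'tool_pos': array([0.5476, 0.2242, 0.1266]), 'tool_rot': array([-179.6956,    0.2818,   86.0099]), 'force': array([-8.0408, -0.4791,  5.7275]), 'grip_width': 0.019977861208967933, 'grasp_force': 4.35411540325731}
radius 0.1159982930357855 theta 0.12088195859165296
```

Emit:
{"method": "drive_tool", "body": {"angular": [[0, 0, 0], [0, 0, -0.0524], [0, 0, -0.0524], [0, 0, -0.0524], [0, 0, -0.0524], [0, 0, 0]], "delta_pos": [[0, 0, 0], [-0.016, -0.6, 0], [-0.016, -0.6, 0], [-0.016, -0.6, 0], [-0.016, -0.6, 0], [0, 0, 0]], "gripper": [1, 1, 1, 1, 1, 1]}}

```text
time_s: 23.3
tool_pos: [0.5247, 0.2238, 0.1268]
tool_rot: [-179.8, 0.2, 98.1]
force: [1.0, 2.5, -0.7]
grip_width: 0.0182
grasp_force: 30.0
```

```bash
cat > st.py <<'E'
from h import *
o=telemetry.get_obs();print({k:np.round(o[k],4) for k in('tool_pos','tool_rot','force','grip_width','grasp_force')})
P=np.array([.5398,.1085]);d=o['tool_pos'][:2]-P;t=np.arctan2(d[1],d[0])
print('radius',np.hypot(*d),'lever',t-np.radians(86),'psi-t',o['tool_rot'][2]-np.degrees(t),'tangential push',-(o['force'][:2]@[-np.sin(t),np.cos(t)]),'radial',o['force'][:2]@[np.cos(t),np.sin(t)])
E
python3 st.py
```

```text
{'tool_pos': array([0.5247, 0.2238, 0.1268]), 'tool_rot': array([-179.824 ,    0.1899,   98.0601]), 'force': array([ 0.9958,  2.4552, -0.6899]), 'grip_width': np.float64(0.0182), 'grasp_force': np.float64(29.9709)}
radius 0.11624089648045688 lever 0.20021839554719412 psi-t 0.5884413943419844 tangential push 1.3066340177707532 radial 2.3048770834078676
```

First notch: lever at about 0.20 with a low push. Continuing a notch at a time.

Emit:
{"method": "drive_tool", "body": {"angular": [[0, 0, -0.0524], [0, 0, -0.0524], [0, 0, -0.0524], [0, 0, -0.0524], [0, 0, 0]], "delta_pos": [[-0.016, -0.6, 0], [-0.016, -0.6, 0], [-0.016, -0.6, 0], [-0.016, -0.6, 0], [0, 0, 0]], "gripper": [1, 1, 1, 1, 1]}}

```text
time_s: 23.8
tool_pos: [0.5012, 0.2183, 0.1268]
tool_rot: [-179.8, 0.1, 110.0]
force: [0.8, 3.9, -2.9]
grip_width: 0.0182
grasp_force: 30.0
```

```bash
python3 st.py
```

```text
{'tool_pos': array([0.5012, 0.2183, 0.1268]), 'tool_rot': array([-179.7642,    0.1093,  110.0116]), 'force': array([ 0.8441,  3.8501, -2.9198]), 'grip_width': np.float64(0.0182), 'grasp_force': np.float64(29.9705)}
radius 0.11638573714599162 lever 0.4074271933708673 psi-t 0.6677132402254244 tangential push 2.071771247369094 radial 3.3531086352450328
```

Emit:
{"method": "drive_tool", "body": {"angular": [[0, 0, -0.0524], [0, 0, -0.0524], [0, 0, -0.0524], [0, 0, -0.0524], [0, 0, 0]], "delta_pos": [[-0.016, -0.6, 0], [-0.016, -0.6, 0], [-0.016, -0.6, 0], [-0.016, -0.6, 0], [0, 0, 0]], "gripper": [1, 1, 1, 1, 1]}}

```text
time_s: 24.3
tool_pos: [0.4794, 0.2081, 0.1268]
tool_rot: [-179.7, 0.0, 122.0]
force: [0.5, 4.3, -2.3]
grip_width: 0.0183
grasp_force: 30.0
```

```bash
python3 st.py
```

```text
{'tool_pos': array([0.4794, 0.2081, 0.1268]), 'tool_rot': array([-179.7102,    0.0202,  121.9889]), 'force': array([ 0.4607,  4.3398, -2.2566]), 'grip_width': np.float64(0.0183), 'grasp_force': np.float64(29.9717)}
radius 0.11646202647672495 lever 0.6154141371291402 psi-t 0.7282373196457712 tangential push 2.64589899179521 radial 3.4706349936114074
```

Emit:
{"method": "drive_tool", "body": {"angular": [[0, 0, -0.0524], [0, 0, -0.0524], [0, 0, -0.0524], [0, 0, -0.0524], [0, 0, 0], [0, 0, 0]], "delta_pos": [[-0.016, -0.6, 0], [-0.016, -0.6, 0], [-0.016, -0.6, 0], [-0.016, -0.6, 0], [0, 0, 0], [0, 0, 0]], "gripper": [1, 1, 1, 1, 1, 1]}}

```text
time_s: 24.9
tool_pos: [0.4603, 0.1936, 0.1267]
tool_rot: [-179.7, -0.1, 133.9]
force: [-1.1, 5.7, -2.0]
grip_width: 0.018
grasp_force: 30.0
```

```bash
python3 st.py; python3 - <<'E'
from h import *
s=eyes.read_camera('scene');t=eyes.read_camera('top');w=eyes.read_camera('wrist')
for n,q in(('s',s),('t',t),('w',w)): print(n);look(q,('new_column','failed_column','handle_grip','reject_basket'))
E
python3 st.py
```

```text
{'tool_pos': array([0.4603, 0.1936, 0.1267]), 'tool_rot': array([-179.6834,   -0.0891,  133.9366]), 'force': array([-1.0841,  5.6967, -2.0128]), 'grip_width': np.float64(0.018), 'grasp_force': np.float64(29.9733)}
radius 0.11648824227315242 lever 0.8208739274302583 psi-t 0.9039805844241187 tangential push 3.0950658681971612 radial 4.903840282538117
s
new_column [([257.4, 254.7], 0.65), ([325.3, 189.8], 0.53)]
failed_column [([135.5, 331.3], 0.47)]
handle_grip [([278.7, 213.9], 0.58), ([256.8, 254.3], 0.57)]
reject_basket [([324.0, 195.4], 0.83)]
t
new_column []
failed_column [([195.8, 201.3], 0.66), ([403.0, 272.5], 0.64), ([167.5, 216.1], 0.38)]
handle_grip []
reject_basket [([190.2, 192.7], 0.84), ([206.9, 239.6], 0.74)]
w
new_column [([107.5, 264.1], 0.72)]
failed_column []
handle_grip [([282.3, 280.6], 0.91)]
reject_basket []
{'tool_pos': array([0.4605, 0.1938, 0.1268]), 'tool_rot': array([-179.6949,   -0.0883,  133.9427]), 'force': array([ 0.7541,  4.4948, -2.7768]), 'grip_width': np.float64(0.0181), 'grasp_force': np.float64(29.9736)}
radius 0.11649331294903532 lever 0.8189650709316865 psi-t 1.019408170796936 tangential push 3.613254453644128 radial 2.7778611018428108
```

Emit:
{"method": "drive_tool", "body": {"angular": [[0, 0, 0], [0, 0, 0]], "delta_pos": [[0, -0.1, 0], [0, 0, 0]], "gripper": [1, 1]}}

```text
time_s: 25.85
tool_pos: [0.4598, 0.1932, 0.1268]
tool_rot: [-179.7, -0.1, 133.9]
force: [-0.3, 6.1, -3.1]
grip_width: 0.0179
grasp_force: 30.0
```

```bash
python3 st.py; python3 - <<'E'
from h import *
from scipy.optimize import least_squares
p=telemetry.get_obs()['tool_pos'][:2]
A=np.array([(.5476,.2242),(.5247,.2238),(.5012,.2183),(.4794,.2081),(.4604,.1937),p])
c=least_squares(lambda c:np.hypot(*(A-c).T)-.115,[.54,.108]).x;d=A-c;t=np.unwrap(np.arctan2(d[:,1],d[:,0]));print(c,t-t[0])
E
```

```text
{'tool_pos': array([0.4598, 0.1932, 0.1268]), 'tool_rot': array([-179.7095,   -0.0895,  133.943 ]), 'force': array([-0.2665,  6.0796, -3.1177]), 'grip_width': np.float64(0.0179), 'grasp_force': np.float64(29.973)}
radius 0.11649316570750012 lever 0.8269795133940467 psi-t 0.560580265355668 tangential push 3.9821573877243264 radial 4.601626341486052
[0.5388 0.1096] [0.     0.1995 0.4097 0.6193 0.827  0.8341]
```

```bash
python3 -c "
from cell import env
print(env.sign_off())"
```

```text
the job is handed in; nothing more can be done
None
```

The failed column is in the basket and the new column lies in the V-rests. The gripper is still holding the lever at the fourth click, at about 0.83 rad against the notch's 0.838. I handed the job in at about 26 s; sign-off returned no verdict.

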